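# Gauge the depth of a slanted dowel hole

## Robot

A 6-joint arm with a two-finger parallel gripper is mounted at the origin on a cart in front of the work surface, level with it; the furniture and walls round the work are solid. World frame = base frame: x ahead of the robot, y to its left, z up, the work surface at z = 0. Lengths are in m, angles in degrees, forces in N, time in s.
With the tool pointing down it reaches from about 0.325 to 0.775 m from the base axis. Payload 5.5 kg.
Tool frame: the origin (TCP) lies at the centre of the arm's flange, where the gripper is bolted on; the fingertips stand 182 mm ahead of it and the grasp point (between the pads) lies 163 mm ahead of it; z points along the fingers, y is the direction in which the jaws open and shut (so a half turn about z gives the same grasp; the last joint's range is limited). The gripper opens to 88 mm and grips with 3 to 60 N. Pads are 20 mm wide; open, the fingers measure 115 mm over their backs; the gripper's body (75 mm by 178 mm) begins 61 mm behind the grasp point.
Start: joints at [-74.009, 5.22, 70.514, -0, 104.267, -3.249], TCP at [0.198, -0.567, 0.405] pointing down, gripper open.
Joint ranges: [-164.24, 164.24], [-49.07, 125.15], [9.68, 141.18], [-86.29, 266.29], [3.28, 154.24], [-151.56, 151.56]. Speed limits (degrees/s): [147.25, 147.25, 172.46, 180, 180, 180].

## Interface

Orientations are given as [roll, pitch, yaw] about the fixed x, y, z axes, in that order (R = Rz(yaw) Ry(pitch) Rx(roll)).
In Python, from station import r gives the robot as it stands. The module is installed in compiled form; this text tells all that it offers. Calls block until the motion is done:
- r.reach(position, orientation): joint-space move of the TCP to a pose.
- r.servo_line(position, rotation=None, speed=0.15): straight line of the TCP; rotation=None keeps the orientation; speed is the mean speed in m/s.
- r.move_joints(angles): joint-space move.
- r.let_go() and r.grab(squeeze=None): open the fingers fully, or close them until they stop; squeeze is the grip in N (None keeps the last).
- r.wait(seconds).
- r.inverse_kinematics(position, orientation): joint angles nearest the present ones, or None.
- r.sense(): the state.
- r.snapshot(name): name is "scene" or "top"; returns a dict with "frame" (480x640x3 uint8, red, green, blue), "fx", "fy", "cx", "cy" (pixels), "R" (3x3) and "t" (3): a world point X has camera coordinates R X + t. Camera axes: x right, y down, z forward; pixel columns grow to the right and rows downward; lengths in m; the calibration is good to about 2 mm. A picture is of the moment at which its call begins. There is no depth.
A pose or a line that the arm cannot do raises r.IKError and nothing moves.
- r.hand_in(): hands the job in, once; it reports no verdict.
The state is a dict: "clock": time; "joints": joint angles; "joint_vel": joint speeds; "joint_torque": joint torques, N m; "tcp_pos": TCP position; "orientation": TCP orientation; "contact_force": force on the tool from outside, world axes, zero at the start; "torque": the same for the moment, N m; "opening": finger opening in m.
Only numpy, scipy, OpenCV 4.12 (cv2) and the standard library are available. Lean on these libraries where they do the work, as an engineer would, in place of code of your own. Each camera call takes 0.05 s, during which the arm holds its last target. There are 200 camera calls.

## Task

Find out how deep the slanted dowel hole in the beech rail has been drilled: pass the rod of the blue-handled depth gauge down through the steel bush of the drill guide until its tip stands on the bottom of the hole, so that the rim of the bush pushes the sliding brass collar up the rod to its reading. Draw the gauge out again without shifting the collar and finish while still holding it, still and well clear above the bench and everything on it, with the rod level and the scale uppermost so that the reading can be taken. Leave the other tools where they lie.

Things in the scene. Friction and masses are not known exactly. Their poses are not given: they have to be found in the camera images.
- gauge_grip (a point): Depth gauge, 244 mm long, 0.16 to 0.28 kg, lying on its blue eight-sided handle (94 mm long, 28 mm across flats; flats upright at +y, -y). Point: middle of the handle, on the axis, 14 mm above the bench. +x: along the axis to the tip; +z: out of the side with the white scale (red and black marks), up as it lies. Balances about 20 mm ahead of this point.
- gauge_tip (a point): Round end of the gauge's steel rod, on the axis, 197 mm along +x from gauge_grip; same axes. Rod 8 mm dia., 150 mm long from the handle's front end; a brass ferrule (17 mm dia.) covers its first 8 mm. As the gauge lies, the rod is clear of the bench.
- collar (a joint): Brass collar on the gauge's rod, 26 mm dia., 14 mm long; slides with about 2.5 N of friction and stays where left. Value: how far (m) it has slid towards the handle. At value v its front face is 60 mm + v behind the tip. Begins at 0 to 0.020; end stop at 0.060.
- collar_face (a point): Centre of the collar's front face (towards the tip), on the rod's axis; axes as the gauge's.
- rail: Beech rail, 240 x 90 x 58 mm, flat on a 3 mm dark mat (270 x 108 mm); fixed. Origin under its middle on the bench; +x along its length, as the hole slants down. Astride it a fixed red drill guide (saddle 100 x 106 mm, black clamp screw at -y) with a slanted steel bush. Rail top 61 mm, top of the guide 115 mm above the bench. (hole_floor_c0: hidden block forming the hole's floor, centre 4 mm deeper.)
- bush_mouth (a point): Centre of the bush's mouth, 105 mm above the bench. +x: down the bore, 45 degrees below level, the way the gauge goes in; +y level; +z square to the bore, upwards. Bush 28 mm outside, bore 11 mm, countersunk to 20 mm over 6 mm; the collar stops on its flat rim. Bore and blind hole run straight on; rim to rigid hole floor 92 to 114 mm, unknown: push until the tip stands on it.
- driver_black: Screwdriver with a black handle, 169 mm long; a bystander.
- pencil_flat: Flat red carpenter's pencil, 168 mm long, 7 mm high; a bystander.
- masking_roll: Roll of masking tape lying flat, 96 mm across, 24 mm high; a bystander.
- try_square: Try square lying flat, 177 x 118 mm, 18 mm high; a bystander.
- hinge_b: Steel butt hinge lying open, 61 x 63 mm, 6 mm high; a bystander.
- sanding_block: Cork sanding block, 63 x 113 mm, 34 mm high; a bystander.
- box_dowels: Carton of dowels, 64 x 71 mm, 51 mm high; a bystander.

How it is judged (in metres and radians):
On the way:
1. the gauge is pushed in through the bush until its tip stands on the floor of the hole, the collar resting on the rim of the bush (contact force between gauge and hole_floor_c0 above 0.5 N and distance between collar_face and bush_mouth below 0.005 m), for 0.1 s.
At the end, for the whole second after the job is handed in: Gauge held still in the fingers, not touching rail or guide; handle and tip over 0.15 m above the bench, tip over 0.05 m from the bush; rod level within 10 degrees, scale up within 20; collar still at its reading: its distance from the tip equals rim to hole floor within 2.5 mm (contact force between gauge and the fingers above 2 N and height (world z) of each of gauge_grip, gauge_tip above 0.15 m and distance between gauge_tip and bush_mouth above 0.05 m and contact force between gauge and rail below 0.05 N and angle between gauge_grip's own x axis and vertical between 1.396 and 1.745 rad and angle between gauge_grip's own z axis and vertical below 0.35 rad and linear speed of gauge below 0.03 m/s and ((x of hole_floor_c0 in the frame of bush_mouth between 0.095 and 0.0981 m and value of joint collar between 0.0285 and 0.0365 m) or (x of hole_floor_c0 in the frame of bush_mouth between 0.098 and 0.1011 m and value of joint collar between 0.0315 and 0.0395 m) or (x of hole_floor_c0 in the frame of bush_mouth between 0.101 and 0.1041 m and value of joint collar between 0.0345 and 0.0425 m) or (x of hole_floor_c0 in the frame of bush_mouth between 0.104 and 0.1071 m and value of joint collar between 0.0375 and 0.0455 m) or (x of hole_floor_c0 in the frame of bush_mouth between 0.107 and 0.1101 m and value of joint collar between 0.0405 and 0.0485 m) or (x of hole_floor_c0 in the frame of bush_mouth between 0.11 and 0.1131 m and value of joint collar between 0.0435 and 0.0515 m) or (x of hole_floor_c0 in the frame of bush_mouth between 0.113 and 0.1161 m and value of joint collar between 0.0465 and 0.0545 m) or (x of hole_floor_c0 in the frame of bush_mouth between 0.116 and 0.1191 m and value of joint collar between 0.0495 and 0.0575 m))); the arm keeps its last pose, push and grip.
It fails at once if another tool or thing on the bench is shifted by more than 3 cm (distance of any of driver_black, pencil_flat, masking_roll, try_square, hinge_b, sanding_block, box_dowels from where it was at the start of the episode above 0.03 m).
It also fails if it takes over 48 s, if anything falls off the work surface, if the arm or the gripper's body presses on something with over 40 N, if the wrist force passes 120 N, or if a joint passes its speed limit or range.

## Working session

There is one attempt and no reset: what is moved stays moved. The work goes in short steps, each a Python script; the robot and the scene stay as the last script left them, time stands still between calls to the robot, and variables do not carry over. Pictures are saved under pics/ and viewed, about 8 in all and at most 12, crops included, and the job is handed in when it is done.

```bash
mkdir -p pics
python3 - <<'E'
from station import r
import cv2,numpy as np,pickle
for n in("scene","top"):
    s=r.snapshot(n); pickle.dump(s,open(n+".pkl","wb")); cv2.imwrite(f"pics/{n}0.png",s["frame"][:,:,::-1])
    print(n,s["fx"],s["cx"],s["cy"],np.round(-np.array(s["R"]).T@s["t"],3),np.round(s["R"],3).tolist())
print(r.sense())
E
```

```text
scene 539.979466776798 311.32543992023915 234.95754949539807 [-0.07   0.718  0.685] [[-0.747, -0.665, -0.02], [-0.367, 0.438, -0.821], [0.555, -0.605, -0.571]]
top 509.2441382282513 319.56660043759337 234.61940310133502 [0.325 0.072 1.078] [[0.104, -0.995, 0.004], [-0.971, -0.102, -0.216], [0.215, 0.019, -0.976]]
{'clock': 0.1, 'joints': array([-7.40087914e+01,  5.26002401e+00,  7.05725848e+01, -9.90392817e-04,
        1.04269092e+02, -3.24934767e+00]), 'joint_vel': array([-0.01013264, -0.01250545, -0.16468865,  0.0517426 , -0.02924187,
        0.01931766]), 'joint_torque': array([ 3.46221954e-03, -4.47857237e+01, -4.07570207e+01,  7.01709534e-02,
        2.84105586e-02, -9.60513103e-05]), 'tcp_pos': array([ 0.19772522, -0.56654298,  0.40363045]), 'orientation': array([-1.79898408e+02, -4.80583845e-03,  1.92403087e+01]), 'contact_force': array([-0.04276808,  0.7816552 ,  1.02103829]), 'torque': array([-0.01172025,  0.01027943, -0.03930084]), 'opening': 0.08788290305660025}
```

View pics/scene0.png

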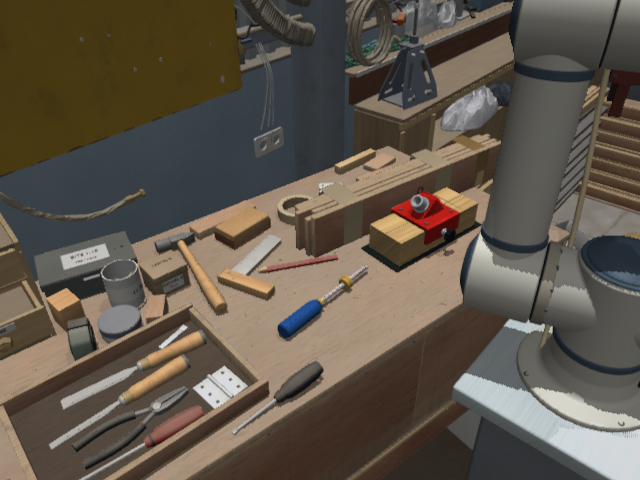

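View pics/top0.png

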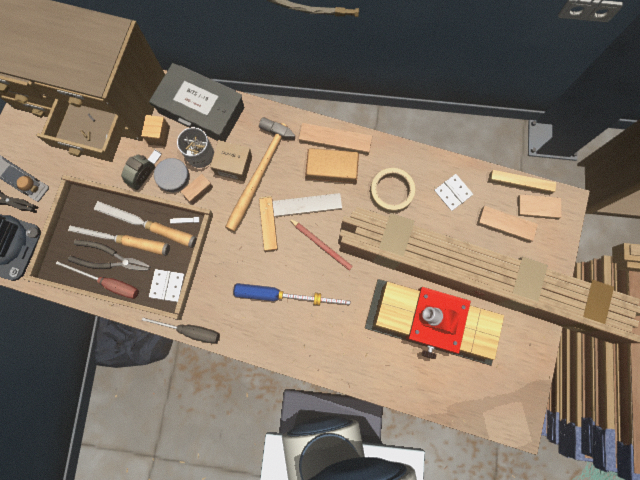

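The scene view shows the gauge at about (280-368, 265-335) and the bush mouth at about (419,203). The top view shows the gauge at (235-350, 292-302) with its tip to the right, and the bush mouth at about (432,316), leaning left so that the bore runs down to the right. I'll make one zoomed montage and measure from it.

```bash
cat > h.py <<'E'
import numpy as np,cv2,pickle
def ray(s,u,v):
    R=np.array(s["R"]);t=np.array(s["t"]);C=-R.T@t
    d=R.T@np.array([(u-s["cx"])/s["fx"],(v-s["cy"])/s["fy"],1]);return C,d/np.linalg.norm(d)
def plane(s,u,v,z):
    C,d=ray(s,u,v);return C+d*(z-C[2])/d[2]
def tri(s1,p1,s2,p2):
    C1,d1=ray(s1,*p1);C2,d2=ray(s2,*p2)
    k=np.linalg.lstsq(np.c_[d1,-d2],C2-C1,rcond=None)[0]
    a,b=C1+k[0]*d1,C2+k[1]*d2;return (a+b)/2,np.linalg.norm(a-b)
def proj(s,X):
    c=np.array(s["R"])@X+s["t"];return np.array([s["fx"]*c[0]/c[2]+s["cx"],s["fy"]*c[1]/c[2]+s["cy"]])
E
python3 - <<'E'
from h import *
S=pickle.load(open("scene.pkl","rb"));T=pickle.load(open("top.pkl","rb"))
def crop(s,x,y,w,h):return cv2.resize(s["frame"][y:y+h,x:x+w,::-1],(400,300),interpolation=cv2.INTER_CUBIC)
m=np.vstack([np.hstack([crop(T,230,250,128,96),crop(T,400,290,64,48)]),np.hstack([crop(S,270,255,128,96),crop(S,388,180,64,48)])])
cv2.imwrite("pics/m.png",m)
for n,s in(("S",S),("T",T)):
    hsv=cv2.cvtColor(s["frame"],cv2.COLOR_RGB2HSV)
    for c,lo,hi in(("blue",(108,150,40),(125,255,255)),("red",(0,220,120),(4,255,255)),("yel",(20,190,100),(32,255,255))):
        k=cv2.inRange(hsv,lo,hi);nn,l,st,ce=cv2.connectedComponentsWithStats(k)
        for i in range(1,nn):
            if st[i,4]>25:
                p=np.argwhere(l==i)[:,::-1].astype(np.float32);print(n,c,st[i],ce[i].round(1),[np.round(q,1).tolist() for q in cv2.minAreaRect(p)[:2]],round(cv2.minAreaRect(p)[2],1))
E
```

```text
S blue [278 300  44  38 703] [299.2 318.2] [[299.5, 318.2], [15.2, 49.8]] 52.4
S red [394 192  62  38 572] [424.9 212.2] [[424.7, 209.6], [54.0, 31.8]] 29.7
T blue [246 288  17   8  55] [254.3 291.6] [[254.0, 291.5], [16.0, 7.0]] -0.0
```

View pics/m.png

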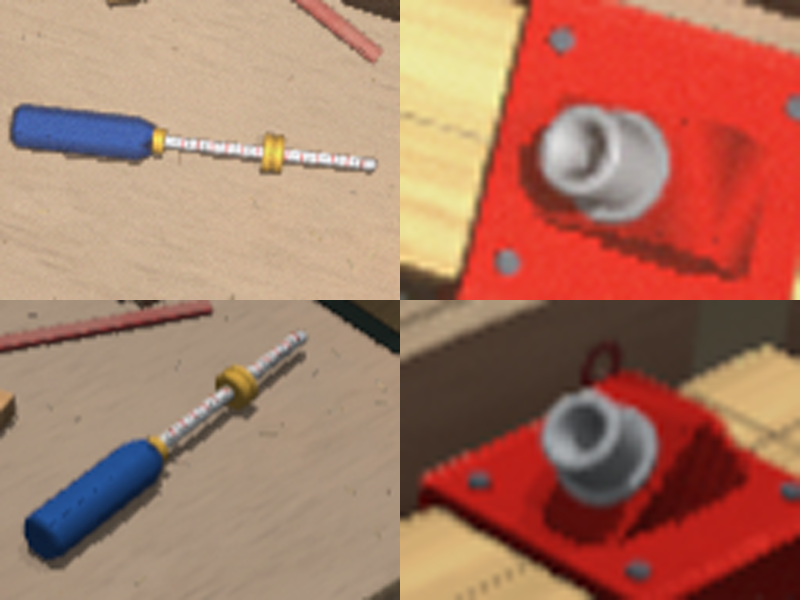

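Run:
```python
from h import *
S=pickle.load(open("scene.pkl","rb"));T=pickle.load(open("top.pkl","rb"))
p=lambda s,x,y,k,x0,y0,ox,oy:((x-ox)/k+x0,(y-oy)/k+y0)
t=lambda x,y:p(T,x,y,3.125,230,250,0,0)
s_=lambda x,y:p(S,x,y,3.125,270,255,0,300)
for n,a,b in(("tip",(376,163),(305,337)),("ferr",(160,142),(162,449)),("collar",(272,153),(237,386)),("back",(12,126),(42,535))):
    print(n,plane(T,*t(*a),.014).round(4),plane(S,*s_(*b),.014).round(4),[q.round(4) for q in tri(T,t(*a),S,s_(*b))])
tip=plane(T,*t(376,163),.014);f=plane(T,*t(12,126),.014);d=tip-f;print("gauge yaw",np.degrees(np.arctan2(d[1],d[0])),np.linalg.norm(d))
tip=plane(S,*s_(305,337),.014);f=plane(S,*s_(42,535),.014);d=tip-f;print("gauge yaw S",np.degrees(np.arctan2(d[1],d[0])),np.linalg.norm(d))
print("mouth",tri(T,p(T,579,148,6.25,400,290,400,0),S,p(S,580,432,6.25,388,180,400,300)),plane(T,*p(T,579,148,6.25,400,290,400,0),.105),plane(S,*p(S,580,432,6.25,388,180,400,300),.105))
# rail outline in top: yellowish top of rail
fr=T["frame"];hsv=cv2.cvtColor(fr,cv2.COLOR_RGB2HSV)
k=cv2.inRange(hsv[270:380,360:520],(18,80,170),(32,255,255))|cv2.inRange(hsv[270:380,360:520],(0,200,110),(6,255,255))|cv2.inRange(hsv[270:380,360:520],(174,200,110),(180,255,255))
k=cv2.morphologyEx(k,cv2.MORPH_OPEN,np.ones((3,3)))
c=max(cv2.findContours(k,0,2)[0],key=cv2.contourArea);r_=cv2.minAreaRect(c);bx=cv2.boxPoints(r_)+[360,270];print(bx)
W=np.array([plane(T,*q,.061) for q in bx]);print(W.round(4),W.mean(0))
for i in range(4):
    e=W[(i+1)%4]-W[i];print(np.linalg.norm(e),np.degrees(np.arctan2(e[1],e[0])))
kr=cv2.inRange(hsv,(0,200,150),(6,255,255))|cv2.inRange(hsv,(174,200,150),(180,255,255));kr[:, :400]=0;kr[:,480:]=0
c=max(cv2.findContours(kr,0,2)[0],key=cv2.contourArea);bx=cv2.boxPoints(cv2.minAreaRect(c));W=np.array([plane(T,*q,.068) for q in bx]);print(bx,W.round(4),W.mean(0))
for i in range(4):
    e=W[(i+1)%4]-W[i];print(np.linalg.norm(e),np.degrees(np.arctan2(e[1],e[0])))
cv2.imwrite("pics/mask.png",k)
```

```text
tip [0.4237 0.0139 0.014 ] [0.4218 0.0172 0.014 ] [array([0.4241, 0.0138, 0.0108]), np.float64(0.0002)]
ferr [0.4226 0.1585 0.014 ] [0.4221 0.157  0.014 ] [array([0.422 , 0.1581, 0.0149]), np.float64(0.0012)]
collar [0.4231 0.0834 0.014 ] [0.4245 0.0833 0.014 ] [array([0.4235, 0.0837, 0.0147]), np.float64(0.0011)]
back [0.4229 0.2581 0.014 ] [0.4266 0.254  0.014 ] [array([0.4226, 0.2574, 0.0191]), np.float64(0.0005)]
gauge yaw -89.80092835456307 0.24421827168592627
gauge yaw S -91.15474663556779 0.23687512723454052
mouth (array([ 0.40995514, -0.13069221,  0.10299558]), np.float64(0.0014470971790734514)) [ 0.40916231 -0.13064779  0.105     ] [ 0.40890524 -0.12736999  0.105     ]
[[373.97344589 330.60177612]
 [387.18406296 279.96106243]
 [506.45840454 311.07611084]
 [493.24778748 361.71682739]]
[[ 0.3689 -0.0348  0.061 ]
 [ 0.4713 -0.0531  0.061 ]
 [ 0.4341 -0.2931  0.061 ]
 [ 0.3337 -0.27    0.061 ]] [ 0.40199645 -0.16275021  0.061     ]
0.10401815452027069 -10.132482737173504
0.24283741620471172 -98.79311751458748
0.10301941441887222 167.03363586040686
0.2377750280013532 81.50651828860576
[[408.41028 340.42416]
 [421.122   288.16483]
 [471.08478 300.3179 ]
 [458.37305 352.57724]] [[ 0.3568 -0.1022  0.068 ]
 [ 0.461  -0.1206  0.068 ]
 [ 0.4472 -0.2204  0.068 ]
 [ 0.3439 -0.1999  0.068 ]] [ 0.40222014 -0.16077011  0.068     ]
0.10576142462746847 -10.014800404584914
0.10074366109921444 -97.8271753808166
0.10537456696232674 168.79621145709532
0.09857556869688036 82.4592085185891
```

```bash
cat >> h.py <<'E'
from scipy.spatial.transform import Rotation as Ro
OFF=0.008   # grasp point this far above gauge axis (along gauge z)
def G(yaw,dip):  # gauge frame: x along axis, dipping by dip deg
    return Ro.from_euler('xyz',[0,dip,yaw],degrees=True).as_matrix()
def tool(grip,g,flip):
    R=g@np.diag([-1,1,-1] if not flip else [1,-1,-1]); return grip+g[:,2]*(0.163+OFF), Ro.from_matrix(R).as_euler('xyz',degrees=True)
E
python3 - <<'E'
from h import *
from station import r
T=pickle.load(open("top.pkl","rb"))
hsv=cv2.cvtColor(T["frame"],cv2.COLOR_RGB2HSV)
k=cv2.inRange(hsv,(18,80,170),(32,255,255));k[:270]=0;k[380:]=0;k[:,:360]=0;k[:,520:]=0
k=cv2.morphologyEx(k,cv2.MORPH_OPEN,np.ones((3,3)))
a=np.array([plane(T,u,v,.061) for v,u in np.argwhere(k)])[:,:2]
for yaw in(-98,-99,-100):
    e=np.array([np.cos(np.radians(yaw)),np.sin(np.radians(yaw))]);q=(a-[.402,-.1628])@np.c_[e,[-e[1],e[0]]]
    o=[]
    for sg in(1,-1):
        b=np.arange(-.115,.116,.004);P=[]
        for x in b:
            m=q[abs(q[:,0]-x)<.002]
            if len(m)>12 : P.append((x,np.sort(sg*m[:,1])[-2]*sg))
        P=np.array(P);P=P[abs(abs(P[:,1])-np.median(abs(P[:,1])))<.004]
        f=np.polyfit(P[:,0],P[:,1],1);o.append((np.degrees(np.arctan(f[0])).round(2),f[1].round(4),len(P)))
    print(yaw,o,np.percentile(q[:,0],[.5,99.5]))
gp=np.array([.4229,.211,.014]);mo=np.array([.4095,-.130,.105])
for fl in(0,1):
    g=G(-90,0);i1=r.inverse_kinematics(*tool(gp,g,fl));i1b=r.inverse_kinematics(*tool(gp+[0,0,.2],g,fl))
    g2=G(-99,45);L=[r.inverse_kinematics(*tool(mo-g2[:,0]*dd,g2,fl)) for dd in(.3,.24,.08)]
    for q in(i1,i1b,*L):print(fl,None if q is None else np.round(q,0))
E
```

```text
-98 [(np.float64(-2.08), np.float64(0.0443), 22), (np.float64(-1.99), np.float64(-0.0415), 21)] [-0.11933318  0.11855915]
-99 [(np.float64(-1.22), np.float64(0.0445), 32), (np.float64(-1.19), np.float64(-0.0415), 33)] [-0.1192241   0.11826545]
-100 [(np.float64(-0.17), np.float64(0.0444), 32), (np.float64(-0.19), np.float64(-0.0415), 32)] [-0.11929592  0.118088  ]
0 [ 22. -11. 108.   0.  82.  22.]
0 [ 22. -15.  91.   0. 103.  22.]
0 [-26. -21.  96.  47. 112.  -1.]
0 [-31. -19.  99.  45. 113.  -8.]
0 [-43. -10. 102.  39. 111. -28.]
1 None
1 None
1 None
1 None
1 None
```

Rail yaw comes out at about -100.2°, and the mouth lies on the rail's midplane, so the two estimates agree. Next I'll grasp the gauge.

Run:
```python
from h import *
from station import r
gp=np.array([.423,.209,.014]);g=G(-90,0)
p,o=tool(gp+[0,0,.2],g,0); r.reach(p,o)
p,o=tool(gp+[0,0,.0],g,0); r.servo_line(p,o,.15)
print(r.sense()["contact_force"],r.sense()["tcp_pos"]-p)
r.grab(50); print(r.sense()["opening"])
p,o=tool(gp+[0,0,.25],g,0); r.servo_line(p,o,.2)
s=r.sense();print(s["clock"],s["contact_force"],s["tcp_pos"]-p,s["opening"])
# move over to pre-insert pose, tip 35 mm above mouth along bore
mo=np.array([.4095,-.130,.105]);g2=G(-100.2,45)
p,o=tool(mo-g2[:,0]*(.197+.035-.002),g2,0); r.reach(p,o);r.wait(.3)
s=r.sense();print(s["clock"],s["contact_force"],s["tcp_pos"]-p,s["orientation"]-o)
for n in("scene","top"):
    q=r.snapshot(n); pickle.dump(q,open(n+"1.pkl","wb"))
    u=proj(q,mo).round(1);print(n,u,proj(q,mo-g2[:,0]*.035).round(1))
    x,y=int(u[0])-64,int(u[1])-56; cv2.imwrite(f"pics/{n}1.png",cv2.resize(q["frame"][y:y+96,x:x+112,::-1],(784,672)[:2] if 0 else (700,600),interpolation=cv2.INTER_CUBIC));print(x,y,6.25)
a,b=cv2.imread("pics/scene1.png"),cv2.imread("pics/top1.png");cv2.imwrite("pics/m1.png",np.hstack([cv2.resize(a,(400,343)),cv2.resize(b,(400,343))]))
```

```text
[ 0.44264418 -0.24294636 -0.17311518] [0.00037219 0.0001523  0.00106556]
0.027551137338200794
6.775 [-0.07261074 -1.0925963  -3.46227086] [ 1.77098865e-05  3.93751157e-06 -1.46905598e-03] 0.027858788620615426
8.1417 [-0.48656431 -0.92235316 -2.94109287] [0.0002479  0.0009664  0.00020562] [-0.0203359   0.02596927  0.14355139]
scene [417.3 200.5] [409.9 194.1]
353 144 6.25
top [428.3 313.5] [418.1 308.8]
364 257 6.25
```

View pics/m1.png

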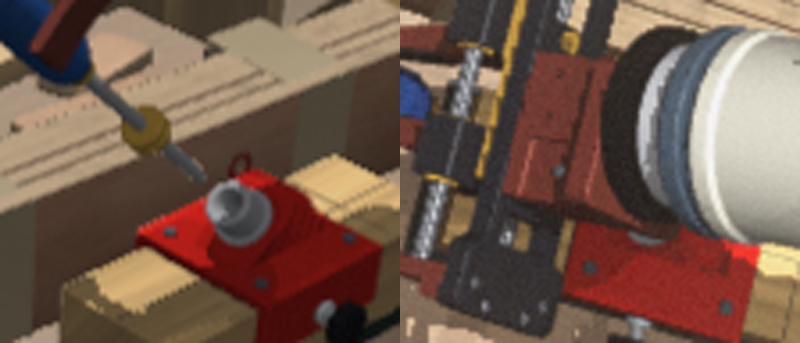

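The scene crop shows the rod pointing at the bush. The tip is at crop (203,178), which is image (409.8,193.8), and I predicted (409.9,194.1). The hand hides the top view. I'll check the axis direction, then enter in steps while watching the force.

```bash
cat >> h.py <<'E'
from station import r
mo=np.array([.4095,-.130,.105]);g2=G(-100.2,45)
def at(d,corr=(0,0)):  # d = tip depth past mouth; corr along gy,gz
    p,o=tool(mo+g2[:,0]*(d-.197+.002)+g2[:,1]*corr[0]+g2[:,2]*corr[1],g2,0); return p,o
E
python3 - <<'E'
from h import *
q=pickle.load(open("scene1.pkl","rb"))
for dd in(.035,.035+.144):
    print(dd,((proj(q,mo-g2[:,0]*dd)-[353,144])*3.571).round(1))
f0=r.sense()["contact_force"];np.save("f0.npy",f0)
s=r.sense();print(s["tcp_pos"]-at(-.035)[0], f0)
for d in np.arange(-.025,.0301,.005):
    p,o=at(d);r.servo_line(p,o,.04);r.wait(.1);s=r.sense();F=g2.T@(s["contact_force"]-f0);e=g2.T@(s["tcp_pos"]-p)
    print(round(d,3),F.round(2),(e*1e3).round(2),round(s["clock"],2))
    if np.linalg.norm(F)>8:break
q=r.snapshot("scene");pickle.dump(q,open("scene2.pkl","wb"))
cv2.imwrite("pics/s2.png",cv2.resize(q["frame"][144:240,353:481,::-1],(800,600),interpolation=cv2.INTER_CUBIC))
E
```

```text
0.035 [203.1 178.8]
0.179 [79.9 70.8]
[0.00016164 0.000627   0.00012473] [-0.81168288  0.20501421 -2.64555477]
-0.025 [-1.23  0.15  0.43] [0.11 0.01 0.07] 8.74
-0.02 [ 1.    0.12 -0.11] [ 0.02 -0.    0.  ] 9.12
-0.015 [1.47 1.51 0.51] [0.03 0.01 0.02] 9.49
-0.01 [-0.03  0.15 -0.1 ] [0.05 0.01 0.  ] 9.87
-0.005 [ 0.07  0.53 -0.17] [0.04 0.02 0.02] 10.24
0.0 [ 0.04  0.32 -0.09] [0.07 0.01 0.  ] 10.62
0.005 [-0.09  0.97  0.49] [0.05 0.01 0.01] 10.99
0.01 [0.14 0.83 0.33] [ 0.07  0.01 -0.  ] 11.37
0.015 [-0.33  1.16  0.39] [ 0.07  0.   -0.01] 11.74
0.02 [ 0.36  1.57 -1.06] [ 0.06  0.   -0.01] 12.12
0.025 [0.23 0.69 1.17] [0.05 0.02 0.  ] 12.49
0.03 [-0.23  0.19  0.25] [ 0.05  0.   -0.  ] 12.87
```

View pics/s2.png

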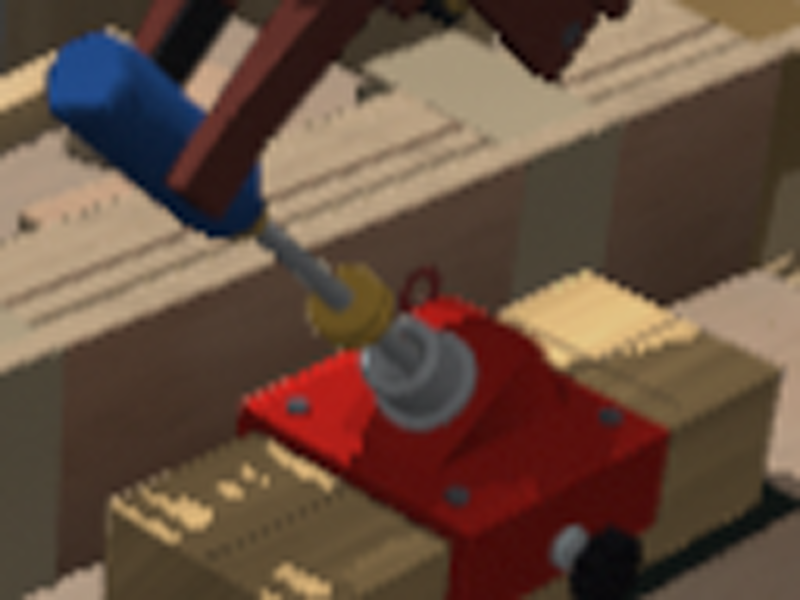

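The rod is in the bush: the collar is at crop (350,305) and the rim at (410,365). Side forces are about 1 N. I'll go on down to the floor.

Run:
```python
from h import *
f0=np.load("f0.npy");d=.03;st=.006
while d<.122:
    d+=.006 if d<.086 else .0015
    p,o=at(d);r.servo_line(p,o,.05);r.wait(.08);s=r.sense();F=g2.T@(s["contact_force"]-f0);e=g2.T@(s["tcp_pos"]-p)
    print(round(d,4),F.round(2),(e*1e3).round(2),round(s["clock"],2))
    if F[0]<-12 or np.linalg.norm(F)>20:break
r.wait(.3);s=r.sense();print((g2.T@(s["contact_force"]-f0)).round(2),s["clock"],s["opening"])
q=r.snapshot("scene");pickle.dump(q,open("scene3.pkl","wb"))
cv2.imwrite("pics/s3.png",cv2.resize(q["frame"][144:240,353:481,::-1],(800,600),interpolation=cv2.INTER_CUBIC))
```

```text
0.036 [-0.27  1.43 -0.65] [ 0.12 -0.   -0.02] 13.27
0.042 [0.12 1.32 0.26] [ 0.1   0.01 -0.01] 13.62
0.048 [ 0.09  0.38 -0.8 ] [ 0.12 -0.01 -0.03] 13.97
0.054 [ 0.13  1.69 -0.73] [ 0.13 -0.01 -0.04] 14.32
0.06 [0.19 0.91 0.41] [ 0.14 -0.   -0.04] 14.67
0.066 [-0.39  0.59 -0.55] [ 0.22 -0.01 -0.04] 15.02
0.072 [0.8  1.36 0.34] [ 0.29 -0.01 -0.07] 15.37
0.078 [ 1.06  1.18 -0.06] [ 0.29 -0.   -0.05] 15.72
0.084 [0.42 1.26 0.89] [ 0.3  -0.   -0.05] 16.07
0.09 [ 0.35  0.78 -0.1 ] [ 0.31  0.   -0.03] 16.42
0.0915 [-2.03  0.1   0.17] [-0.12  0.01  0.04] 16.75
0.093 [-2.63  1.22 -0.15] [-0.06  0.02  0.02] 17.08
0.0945 [-1.96  2.05 -0.84] [0.08 0.02 0.01] 17.42
0.096 [-1.13  1.85 -0.36] [0.1  0.01 0.01] 17.75
0.0975 [-1.45  1.46 -0.76] [ 0.09  0.   -0.01] 18.08
0.099 [-1.58  1.54 -0.22] [0.08 0.01 0.01] 18.42
0.1005 [-1.84  2.38 -0.7 ] [ 0.09  0.   -0.01] 18.75
0.102 [-2.27  1.51 -0.83] [ 0.1   0.   -0.02] 19.08
0.1035 [-4.75  2.12  0.12] [-0.15 -0.    0.02] 19.42
0.105 [-9.49  1.08 -0.59] [-0.97  0.03  0.12] 19.75
0.1065 [-15.85   0.29  -1.21] [-1.95  0.09  0.27] 20.08
[-14.37   0.9   -0.85] 20.3833 0.027685702775759782
```

View pics/s3.png

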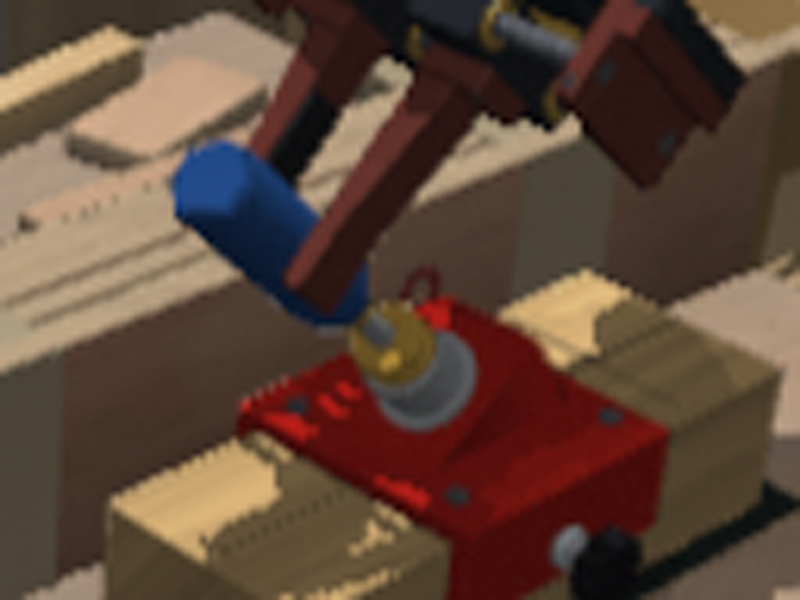

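The collar is seated on the rim at crop (395,345). The axial reaction rose steeply from about 2 N of collar friction to 14 N, so the tip is on the floor. I'll withdraw along the bore and go to the level final pose.

Run:
```python
from h import *
f0=np.load("f0.npy")
for d in(.098,.06,.02,-.05):
    p,o=at(d);r.servo_line(p,o,.05 if d>.09 else .08);s=r.sense();print(d,(g2.T@(s["contact_force"]-f0)).round(2),round(s["clock"],2))
p,o=tool(np.array([.423,.209,.27]),G(-90,0),0);r.reach(p,o);r.wait(.5)
s=r.sense();print(s["clock"],s["tcp_pos"]-p,s["contact_force"],s["opening"],abs(s["joint_vel"]).max())
out=[]
for n in("scene","top"):
    q=r.snapshot(n);pickle.dump(q,open(n+"4.pkl","wb"));gc=np.array([.423,.211,.27])
    for k in(0,.053,.197-.103,.197):print(n,k,proj(q,gc+[0,-k,0]).round(1))
    u=proj(q,gc+[0,-.1,0]);x,y=int(u[0])-80,int(u[1])-60;print(x,y)
    out.append(cv2.resize(q["frame"][max(y,0):y+120,x:x+160,::-1],(400,300),interpolation=cv2.INTER_CUBIC))
cv2.imwrite("pics/m4.png",np.hstack(out))
```

```text
0.098 [-0.52  2.65 -0.4 ] 20.75
0.06 [ 0.87  0.73 -0.78] 21.38
0.02 [1.18 0.17 0.03] 22.02
-0.05 [ 0.39  0.53 -0.41] 23.05
24.5917 [ 1.29176420e-04 -3.56983056e-04 -3.07238354e-06] [ 0.22738072  0.61222563 -2.16821128] 0.02761720761569079 0.38629186263846
scene 0 [296.5 194. ]
scene 0.053 [319.5 180.8]
scene 0.09400000000000001 [336.1 171.2]
scene 0.197 [374.  149.5]
258 109
top 0 [237.4 275.8]
top 0.053 [270.3 279.2]
top 0.09400000000000001 [295.9 281.9]
top 0.197 [360.3 288.7]
219 222
```

View pics/m4.png

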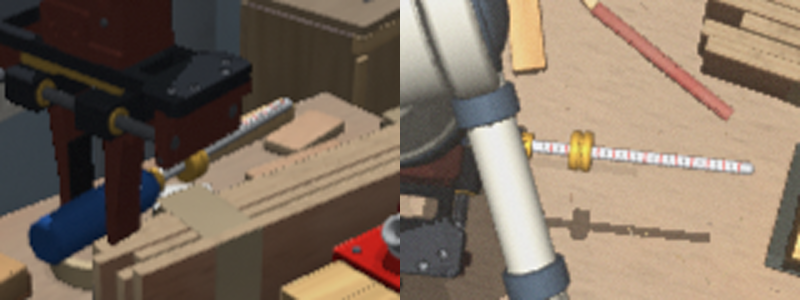

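The last views agree with the predictions. The tip is at (359.8,289.2) in the top view (predicted 360.3,288.7) and (374,149.4) in the scene view (predicted 374,149.5). So the rod is level, and the top view shows the scale uppermost. The collar's front face is about 102-103 mm from the tip. I'm handing in.

```bash
python3 -c "
from station import r
print(r.hand_in(), r.sense()['clock'], r.sense()['opening'])"
```

```text
the job is handed in; nothing more can be done
the job is handed in; nothing more can be done
```

The depth gauge now reads about 102–103 mm from rim to hole floor, and I handed the job in at about 25 s of the 48 s allowed. The hand-in gives no verdict.

**What I did:** I gripped the gauge by its handle at 50 N and slid the rod down the bush at 45° along the rail's yaw of about -100°. The collar met the rim at roughly 91 mm of nominal depth, and the reaction stayed near 2 N while it slid. The tip stopped at about 103 mm; pushing on raised the reaction to 14–16 N, held for about 0.6 s. I then drew the gauge straight back out and took it to a level pose about 0.27 m above the bench.

**Last checks:**
- **Seating:** a picture at the bottom of the stroke showed the collar resting on the rim.
- **Level and scale:** the tip was within about 1 pixel of the level prediction in both cameras, and the scale faced up in the top view.
- **Reading:** the collar's front face measured about 102–103 mm from the tip, which agrees with the depth where the force rose. Both figures come from camera calibration and eyeballed pixels, so allow 2–3 mm on each.
- **Withdrawal:** forces on the way out stayed at about 1 N beyond the first few millimetres, where I read 2.7 N sideways, so the collar should not have been dragged.
- **Not checked:** I did not compare the bystander tools' positions before and after. The arm's path stayed above them and I saw no contact. None of the checks I made failed.

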